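# Zero the heat press counter

### The job

Zero the piece counter on the heat press's control box: with one fingertip on each, press the two arrow keys (first and third from the left, seen from the robot, in the row of four) fully down together, never one alone, hold both for at least three seconds and let them come up. Then press the square-marked SET key between them fully down to store the zero, and let it up. Do not press SET while the arrow keys are down, nor the START key at the right-hand end at any time, and leave the things around the box where they are.

Things in the scene. Friction and masses are not known exactly. Their poses are not given: they have to be found in the camera images.
- controller: black control box screwed to the table, 164 wide (y) x 140 deep (x) mm. Origin: centre of its underside; x away from the robot, y left, z up. Its face slopes up 10 degrees towards its +x: 42 mm high in front, 67 mm behind; the outward normal leans 10 degrees to its -x. Row of four keys along y on the front half, 30 mm centre to centre, from +y to -y: up, SET, down, START; display behind
- up_key (a joint): white round push key, 18 mm across, on the sloping face of the box, marked with a triangle pointing to the rear of the box (up arrow), first from the left. Value in m: 0 up, 0.005 fully down, square to the face. Its spring needs 1 N to start, 2.5 N at the bottom, where it meets a hard stop; it springs back by itself
- up_key_top (a point): centre of the flat top of the up-arrow key; its z axis is the outward normal of the face, 60 mm along the box's +y from the down-arrow key's. Unpressed it stands 10 mm proud of the face; it moves with the key
- set_key (a joint): white round push key, 18 mm across, on the sloping face of the box, marked with a square (SET), second from the left, midway between the arrow keys. Value in m: 0 up, 0.005 fully down, square to the face. Its spring needs 1 N to start, 2.5 N at the bottom, where it meets a hard stop; it springs back by itself
- set_key_top (a point): centre of the flat top of the SET key. Unpressed it stands 10 mm proud of the face; it moves with the key
- down_key (a joint): white round push key, 18 mm across, on the sloping face of the box, marked with a triangle pointing to the front of the box (down arrow), third from the left. Value in m: 0 up, 0.005 fully down, square to the face. Its spring needs 1 N to start, 2.5 N at the bottom, where it meets a hard stop; it springs back by itself
- down_key_top (a point): centre of the flat top of the down-arrow key. Unpressed it stands 10 mm proud of the face; it moves with the key
- start_key (a joint): white round push key, 18 mm across, on the sloping face of the box, marked with a round dot (START), fourth from the left; not to be pressed. Value in m: 0 up, 0.005 fully down, square to the face. Its spring needs 1 N to start, 2.5 N at the bottom, where it meets a hard stop; it springs back by itself
- start_key_top (a point): centre of the flat top of the START key. Unpressed it stands 10 mm proud of the face; it moves with the key
- mug: bystander: white ceramic mug, 82 mm across, 95 mm high, beside the box; origin at the centre of its underside
- tape_roll: bystander: roll of brown heat tape lying flat, 84 mm across, 20 mm high, beside the box; origin at the centre of its underside
- tumbler: bystander: metal tumbler with a clear lid, 76 mm across, 134 mm high; origin at the centre of its underside
- coasters: bystander: stack of four white square coaster blanks, 94 mm square, 28 mm high, in front of the box; origin at the centre of its underside
- squeegee: bystander: flat grey plastic squeegee, 100 x 70 mm, 10 mm high, in front of the box; origin at the centre of its underside
- spray_bottle: bystander: white spray bottle with a black head, 58 mm across, 173 mm high, to the left of the box; origin at the centre of its underside
- screwdriver: bystander: screwdriver with a black handle, 190 mm long, lying on the table; origin under its middle

How it is judged:
By the outcome, as a careful person would: the job done as asked, in the order asked, and still so for the second after the job is handed in, with the robot touching nothing.
It also fails if it takes over 46 s, if anything falls off the work surface, if the arm or the gripper's body presses on something with over 40 N, if the wrist force passes 120 N, or if a joint passes its speed limit or range.

### The arm

A 7-joint arm with a two-finger parallel gripper is mounted at the origin on the work surface. World frame = base frame: x ahead of the robot, y to its left, z up, the work surface at z = 0. Lengths are in mm, angles in rad, forces in N, time in s.
With the tool pointing down it reaches from about 425 to 875 mm from the base axis. Payload 4.7 kg.
Tool frame: the origin (TCP) lies midway between the tips of the shut fingers; the grasp point (between the pads) lies 19 mm behind it; z points along the fingers, y is the line along which they close (so a half turn about z gives the same grasp; the last joint's range is limited). The gripper opens to 87 mm and grips with 3 to 60 N. Pads are 19 mm wide; open, the fingers measure 117 mm over their backs; the gripper's body (75 mm by 190 mm) begins 51 mm behind the grasp point.
Start: joints at [1.203, 0.321, -0.07, 1.45, 0.023, 1.371, -0.057], TCP at [242.166, -603.226, 222.587] pointing down, gripper open.
Joint ranges: [-2.86, 2.86], [-0.3, 2.09], [-1.38, 1.24], [0.06, 2.45], [-1.56, 4.7], [0.09, 2.05], [-2.69, 2.69]. Speed limits (rad/s): [2.57, 2.57, 3.14, 3.14, 3.14, 3.14, 3.14].

### API

Orientations are given as a 3x3 rotation matrix whose columns are the frame's x, y, z axes.
In Python, from workcell import robot, imaging gives the robot as it stands.
- The arm moves only by the tool move_arm, never from a script. Its argument "commands" is a list of rows, each an object of numbers: "ax", "ay", "az": the turn, a rotation vector about the tool's x, y, z as a fraction of full scale; "x", "y", "z": the shift along the tool's x, y, z as a fraction of full scale; "jaw": the gripper's target within -1 to 1 (shut at 1, half-way at 0, fully open at -1). In form: [{"ax": .., "ay": .., "az": .., "x": .., "y": .., "z": .., "jaw": ..}, ...]. A call has 1 to 5 rows; each row is the pose to reach, as a shift and turn from the pose commanded when the call began, along the tool's axes at that moment, turning the shorter way round; what a row does not reach only later rows make up. Full scale, the value 1, is 50 cm for a shift and 180 degrees for a turn. A row lasts 1/10 s, in which the tool goes at most 50 mm and 8.59 degrees, less where a joint would pass 70% of its speed; a pose out of reach is approached as far as the arm can. A call with a number of a shift or a turn outside -1 to 1 is refused whole. A call with a gripper value outside its range is refused whole. The fingers move at their own pace and stop on an object; "squeeze" is the grip in N (left out, the last holds). Time passes only in rows, so rows that repeat a pose let the fingers close. It gives the time, the measured TCP pose, the force, the opening and the grip force at its end, in the units of the state.
- robot.sense(): the state, without advancing time (a new reading comes with each control period).
- imaging.get_image(name): name is "side" or "top"; returns the picture (420x560x3 uint8, blue, green, red); there is no depth.
- imaging.camera_info(name): a dict with "fx", "fy", "cx", "cy" (pixels), "R" (3x3) and "t" (3): a world point X has camera coordinates R X + t. Camera axes: x right, y down, z forward; pixel columns grow to the right and rows downward; lengths in mm; the calibration is good to about 2 mm. A picture is of the moment at which its call begins. camera_info takes no time and is no camera call.
- robot.job_done(): hands the job in; it is judged then, once.
The state is a dict: "time_s": time; "qpos": joint angles; "qd": joint speeds; "effort": joint torques, N m; "position": TCP position; "tool_rot": TCP orientation; "contact_force": force on the tool from outside, world axes, zero at the start; "ft_torque": the same for the moment, N m; "grip_width": finger opening in mm; "finger_force": force on a finger pad.
Only numpy, scipy, OpenCV 4.12 (cv2) and the standard library are available. Lean on these libraries where they do the work, as an engineer would, in place of code of your own. Each camera call takes 0.05 s, during which the arm holds its last target. There are 200 camera calls.

## Working session

There is one attempt and no reset: what is moved stays moved. The work goes in short steps, Python scripts to look and compute and a tool call to move; the robot and the scene stay as the last step left them, time stands still between calls to the robot, and variables do not carry over. Pictures are saved under pics/ and viewed, at most 10 in all, crops included, and the job is handed in when it is done.

Besides the shell and the picture viewer there is one more tool, called in YAML: its name, and indented under it one key for each argument. move_arm: Moves the arm, as the interface text tells. Shift numbers are shares of 50 cm and turn numbers shares of 180 degrees, none past 1 either way. Its arguments: {"type":"object","properties":{"commands":{"type":"array","items":{"type":"object","properties":{"ax":{"type":"number"},"ay":{"type":"number"},"az":{"type":"number"},"x":{"type":"number"},"y":{"type":"number"},"z":{"type":"number"},"jaw":{"type":"number"}}}},"squeeze":{"type":"number"}},"required":["commands"]}

```bash
mkdir -p pics; python3 - <<'E'
from workcell import robot, imaging
import cv2, numpy as np
for n in("top","side"):
    cv2.imwrite(f"pics/{n}0.png",imaging.get_image(n)); c=imaging.camera_info(n)
    print(n,c["fx"],c["cx"],c["cy"],np.round(c["R"],3).tolist(),np.round(-np.array(c["R"]).T@c["t"]))
s=robot.sense(); print(s["time_s"],s["position"],np.round(s["tool_rot"],3).tolist(),s["contact_force"],s["grip_width"])
E
```

```text
top 428.4847518883975 280.5226959174461 213.99921753214318 [[0.023, -1.0, 0.011], [-0.99, -0.024, -0.137], [0.137, -0.008, -0.991]] [ 406.    6. 1276.]
side 441.1045643514081 277.3372455003741 206.64443787062697 [[-0.88, -0.475, 0.014], [-0.325, 0.579, -0.748], [0.347, -0.662, -0.664]] [149. 839. 916.]
0.1 [ 241.94981543 -602.76360323  221.58285858] [[0.928, 0.373, -0.001], [0.373, -0.928, 0.002], [-0.0, -0.002, -1.0]] [-0.52612082  0.0375885   0.4480733 ] 87.15195745843432
```

View pics/top0.png

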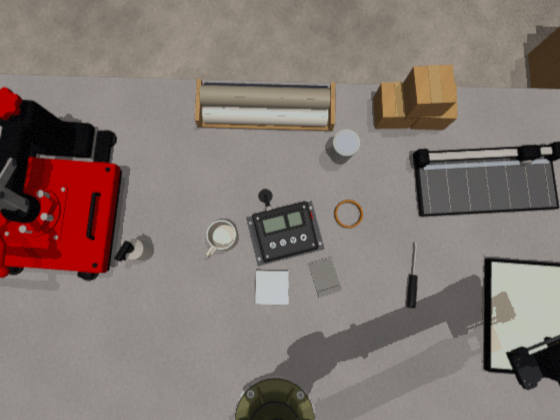

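View pics/side0.png

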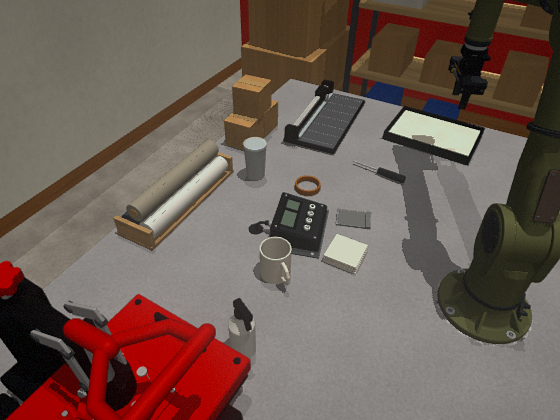

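The top view shows the box at about (285,232), with its keys at about (272,245), (283,242), (294,240) and (304,238). The mug is on its left at (221,236), the tape on its right, and the coasters and squeegee in front. I'll enlarge both views to measure it.

```bash
python3 - <<'E'
import cv2, numpy as np
a=cv2.imread("pics/top0.png")[195:270,240:330]; b=cv2.imread("pics/side0.png")[185:260,262:336]
a=cv2.resize(a,None,fx=4.4,fy=6*4.4/6,interpolation=cv2.INTER_CUBIC); b=cv2.resize(b,(396*74//90,330),interpolation=cv2.INTER_CUBIC)
cv2.imwrite("pics/crop.png",np.hstack([a,b]))
# white blobs = key tops, centroid
from workcell import imaging
for n,(r0,r1,c0,c1) in dict(top=(230,252,264,312),side=(200,236,302,318)).items():
    g=cv2.imread(f"pics/{n}0.png",0)[r0:r1,c0:c1]; m=(g>110).astype(np.uint8)
    k,l,st,ce=cv2.connectedComponentsWithStats(m)
    for i in range(1,k):
        if st[i,4]>5:
            w=np.where(l==i,g,0).astype(float); print(n,st[i].tolist(),np.round(ce[i]+[c0,r0],2))
E
```

```text
top [2, 0, 7, 2, 10] [268.4 230.3]
top [36, 4, 7, 7, 33] [303.   236.97]
top [26, 7, 6, 6, 31] [292.74 239.58]
top [16, 9, 6, 7, 34] [282.65 242.  ]
top [6, 12, 6, 7, 33] [272.48 244.61]
side [10, 0, 6, 2, 9] [315.   200.33]
side [8, 4, 6, 5, 19] [312.11 206.16]
side [6, 11, 6, 5, 24] [310.21 212.88]
side [4, 18, 6, 5, 23] [308.52 219.87]
side [2, 25, 6, 5, 24] [306.54 226.62]
```

View pics/crop.png

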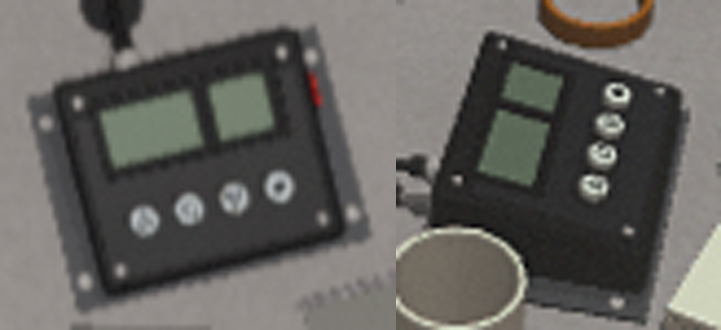

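The enlargement shows, left to right, the triangle, square, triangle and dot keys, with clear white tops in both views. Next I'll fit the key row and work out the move to a point above it.

```bash
cat > h.py <<'E'
import numpy as np
from scipy.spatial.transform import Rotation as Ro
from workcell import robot, imaging
def proj(n,P):
    c=imaging.camera_info(n); q=np.asarray(P)@np.array(c["R"]).T+np.array(c["t"])
    return np.c_[c["fx"]*q[:,0]/q[:,2]+c["cx"],c["fy"]*q[:,1]/q[:,2]+c["cy"]]
def frame(yaw,tilt=10):
    return Ro.from_euler('z',yaw).as_matrix()@Ro.from_euler('y',-np.radians(tilt)).as_matrix()  # box face: z=normal
def toolR(yaw): return frame(yaw)@np.diag([1.,-1,-1])
def go(p,R):
    s=robot.sense(); T=np.array(s["tool_rot"])
    d=T.T@(np.array(p)-s["position"])/500; a=Ro.from_matrix(T.T@R).as_rotvec()/np.pi
    print("t",s["time_s"],"shift",np.round(d,4),"turn",np.round(a,4),"w",s["grip_width"],"F",np.round(s["contact_force"],1))
E
python3 - <<'E'
from h import *
from scipy.optimize import least_squares
top=np.array([[272.48,244.61],[282.65,242],[292.74,239.58],[303,236.97]])
side=np.array([[306.54,226.62],[308.52,219.87],[310.21,212.88],[312.11,206.16]])
k=np.array([45,15,-15,-45])
def P(v): return v[:3]+k[:,None]*np.array([-np.sin(v[3]),np.cos(v[3]),0])
# pixel centres: label centroids are integer-centre coordinates
f=lambda v:np.r_[proj("top",P(v))-top,proj("side",P(v))-side].ravel()
r=least_squares(f,[550,0,60,.2]); print(r.x,np.degrees(r.x[3]),np.round(r.fun.reshape(-1,2),2).tolist())
print("set",P(r.x)[1])
n=frame(r.x[3])[:,2]; go(P(r.x)[1]+60*n,toolR(r.x[3]))
E
```

```text
[ 4.98415935e+02 -2.58931643e+01  5.76246066e+01  2.65808893e-01] 15.229727733675647 [[-0.11, -0.06], [-0.03, 0.02], [0.09, -0.08], [0.03, 0.02], [0.05, 0.26], [-0.03, -0.15], [0.1, -0.07], [-0.03, -0.03]]
set [494.47558701 -11.41995942  57.62460657]
t 0.1 shift [ 0.8887 -0.9114  0.2112] turn [-0.0038  0.0556  0.0368] w 87.15195745843432 F [-0.5  0.   0.4]
```

The fit is good: residuals are at most 0.3 px, and the key top height of 58 mm agrees with the ~59 mm expected from the box geometry. I'll travel to 120 mm above SET.

move_arm:
  commands:
    - {"x": 0.868,"y": -0.912,"z": 0.08,"ax": -0.004,"ay": 0.056,"az": 0.037,"jaw": -0.03}
    - {"x": 0.868,"y": -0.912,"z": 0.08,"ax": -0.004,"ay": 0.056,"az": 0.037,"jaw": -0.03}
    - {"x": 0.868,"y": -0.912,"z": 0.08,"ax": -0.004,"ay": 0.056,"az": 0.037,"jaw": -0.03}
    - {"x": 0.868,"y": -0.912,"z": 0.08,"ax": -0.004,"ay": 0.056,"az": 0.037,"jaw": -0.03}
    - {"x": 0.868,"y": -0.912,"z": 0.08,"ax": -0.004,"ay": 0.056,"az": 0.037,"jaw": -0.03}

```text
time_s: 0.6
position: [334.5, -369.4, 206.1]
tool_rot: [[0.95, 0.261, 0.169], [0.257, -0.965, 0.044], [0.175, 0.002, -0.985]]
contact_force: [1.3, 0.6, 0.3]
grip_width: 54.7
finger_force: 0.0
```

```bash
cat >> h.py <<'E'
SET=np.array([494.5,-11.4,57.6]); YAW=.2658; N=frame(YAW)[:,2]
def above(h,c=SET): go(c+h*N,toolR(YAW))
def rel(c=SET):
    s=robot.sense(); print("in face frame",np.round(frame(YAW).T@(s["position"]-c),2),np.round(s["position"],1))
E
python3 -c "
from h import *
above(120);rel()"
```

```text
t 0.6 shift [ 0.4368 -0.6077  0.1381] turn [ 0.0007 -0.0005 -0.0004] w 54.73169543766584 F [1.3 0.6 0.3]
in face frame [-218.83 -303.43  189.41] [ 334.5 -369.4  206.1]
```

move_arm:
  commands:
    - {"x": 0.42,"y": -0.59,"z": 0.12,"jaw": -0.03}
    - {"x": 0.42,"y": -0.59,"z": 0.12,"jaw": -0.03}
    - {"x": 0.42,"y": -0.59,"z": 0.12,"jaw": -0.03}
    - {"x": 0.42,"y": -0.59,"z": 0.12,"jaw": -0.03}
    - {"x": 0.42,"y": -0.59,"z": 0.12,"jaw": -0.03}

```text
invalid input
```

```bash
python3 -c "
from h import *
above(70);rel()"
```

```text
t 0.6 shift [ 0.4366 -0.6079  0.2381] turn [ 0.0007 -0.0005 -0.0004] w 54.73169543766584 F [1.3 0.6 0.3]
in face frame [-218.83 -303.43  189.41] [ 334.5 -369.4  206.1]
```

The call was refused, probably because it left out the turn values, so I'll give every field.

move_arm:
  commands:
    - {"x": 0.42,"y": -0.59,"z": 0.12,"ax": 0,"ay": 0,"az": 0,"jaw": -0.03}
    - {"x": 0.42,"y": -0.59,"z": 0.12,"ax": 0,"ay": 0,"az": 0,"jaw": -0.03}
    - {"x": 0.42,"y": -0.59,"z": 0.12,"ax": 0,"ay": 0,"az": 0,"jaw": -0.03}
    - {"x": 0.42,"y": -0.59,"z": 0.12,"ax": 0,"ay": 0,"az": 0,"jaw": -0.03}
    - {"x": 0.42,"y": -0.59,"z": 0.12,"ax": 0,"ay": 0,"az": 0,"jaw": -0.03}

```text
time_s: 1.1
position: [424.7, -136.8, 190.8]
tool_rot: [[0.95, 0.262, 0.17], [0.258, -0.965, 0.043], [0.175, 0.003, -0.985]]
contact_force: [1.5, 0.7, -0.0]
grip_width: 44.6
finger_force: 0.0
```

```bash
python3 -c "
from h import *
above(70);rel()"
```

```text
t 1.1 shift [ 0.151  -0.2059  0.1567] turn [ 0.001  -0.0005 -0.0002] w 44.62982085609342 F [ 1.5  0.7 -0. ]
in face frame [ -75.65 -102.66  148.55] [ 424.7 -136.8  190.8]
```

move_arm:
  commands:
    - {"x": 0.151,"y": -0.206,"z": 0.1,"ax": 0.001,"ay": 0,"az": 0,"jaw": -0.03}
    - {"x": 0.151,"y": -0.206,"z": 0.1,"ax": 0.001,"ay": 0,"az": 0,"jaw": -0.03}
    - {"x": 0.151,"y": -0.206,"z": 0.15,"ax": 0.001,"ay": 0,"az": 0,"jaw": -0.03}
    - {"x": 0.151,"y": -0.206,"z": 0.15,"ax": 0.001,"ay": 0,"az": 0,"jaw": -0.03}
    - {"x": 0.151,"y": -0.206,"z": 0.15,"ax": 0.001,"ay": 0,"az": 0,"jaw": -0.03}

```text
time_s: 1.6
position: [481.2, -15.6, 129.1]
tool_rot: [[0.95, 0.265, 0.166], [0.261, -0.964, 0.048], [0.173, -0.002, -0.985]]
contact_force: [-0.2, -0.9, 0.2]
grip_width: 44.9
finger_force: 0.0
```

```bash
python3 -c "
from h import *
above(20);rel()"
```

```text
t 1.6 shift [ 0.0026 -0.0008  0.1057] turn [-0.0008  0.0002  0.0006] w 44.894315604502005 F [-0.2 -0.9  0.2]
in face frame [-1.28 -0.55 72.84] [481.2 -15.6 129.1]
```

move_arm:
  commands:
    - {"x": 0.003,"y": -0.001,"z": 0.05,"ax": -0.0008,"ay": 0,"az": 0.0006,"jaw": -0.03}
    - {"x": 0.003,"y": -0.001,"z": 0.106,"ax": -0.0008,"ay": 0,"az": 0.0006,"jaw": -0.03}
    - {"x": 0.003,"y": -0.001,"z": 0.106,"ax": -0.0008,"ay": 0,"az": 0.0006,"jaw": -0.03}
    - {"x": 0.003,"y": -0.001,"z": 0.106,"ax": -0.0008,"ay": 0,"az": 0.0006,"jaw": -0.03}
    - {"x": 0.003,"y": -0.001,"z": 0.106,"ax": -0.0008,"ay": 0,"az": 0.0006,"jaw": -0.03}

```text
time_s: 2.1
position: [493.3, -14.3, 79.9]
tool_rot: [[0.951, 0.259, 0.172], [0.255, -0.966, 0.043], [0.177, 0.003, -0.984]]
contact_force: [-0.4, -0.1, 0.7]
grip_width: 44.6
finger_force: 0.0
```

```bash
python3 - <<'E'
from h import *
import cv2
above(4);rel()
a=imaging.get_image("top")[195:270,240:330]; b=imaging.get_image("side")[175:250,252:342]
cv2.imwrite("pics/c1.png",cv2.resize(np.hstack([a,b]),(792,330),interpolation=cv2.INTER_CUBIC))
F=frame(YAW);print(proj("side",[SET+F@[0,y,0] for y in(30,0,-30)])-[252,175])
E
```

```text
t 2.1 shift [-0.0041 -0.0051  0.0366] turn [ 0.0012 -0.0011 -0.0011] w 44.63849319635139 F [-0.4 -0.1  0.7]
in face frame [ 1.97 -2.49 22.32] [493.3 -14.3  79.9]
[[54.58057181 51.89130624]
 [56.47410511 44.73256369]
 [58.3025534  37.81988325]]
```

View pics/c1.png

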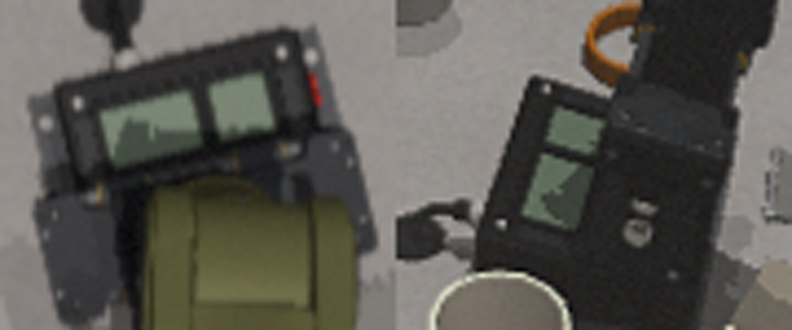

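The box, tape and mug have not moved. In the side crop the up key is still in view at (637,232), with SET partly hidden by the left fingertip above it. I'll let the arm settle and read it again.

move_arm:
  commands:
    - {"x": 0,"y": 0,"z": 0,"ax": 0,"ay": 0,"az": 0,"jaw": -0.03}

```text
time_s: 2.3
position: [493.0, -13.7, 79.4]
tool_rot: [[0.95, 0.26, 0.171], [0.256, -0.966, 0.043], [0.177, 0.003, -0.984]]
contact_force: [-0.5, 0.6, -0.3]
grip_width: 44.6
finger_force: 0.0
```

```bash
python3 - <<'E'
from h import *
for i in range(5):
    above(4);rel(); imaging.get_image("top")
E
```

```text
t 2.3 shift [-0.0036 -0.0038  0.0357] turn [ 0.0011 -0.001  -0.0007] w 44.593092319492044 F [-0.5  0.6 -0.3]
in face frame [ 1.76 -1.83 21.84] [493.  -13.7  79.4]
t 2.35 shift [-0.0033 -0.0034  0.0352] turn [ 0.001  -0.0009 -0.0007] w 44.743059018863796 F [-0.3 -0.3 -0.7]
in face frame [ 1.6  -1.65 21.63] [492.8 -13.6  79.2]
t 2.4 shift [-0.003  -0.0031  0.0348] turn [ 0.0009 -0.0008 -0.0007] w 44.833081809010075 F [0.4 0.1 0.7]
in face frame [ 1.45 -1.52 21.42] [492.7 -13.5  78.9]
t 2.45 shift [-0.0028 -0.0029  0.0345] turn [ 0.0008 -0.0007 -0.0007] w 44.939548922431904 F [-1.   0.9  0. ]
in face frame [ 1.34 -1.41 21.28] [492.6 -13.4  78.8]
t 2.5 shift [-0.0025 -0.0028  0.0342] turn [ 0.0007 -0.0006 -0.0007] w 44.18923305367015 F [0.2 0.1 0.3]
in face frame [ 1.22 -1.35 21.12] [492.5 -13.4  78.6]
```

move_arm:
  commands:
    - {"x": 0,"y": 0,"z": 0.013,"ax": 0,"ay": 0,"az": 0,"jaw": -0.03}
    - {"x": 0,"y": 0,"z": 0.026,"ax": 0,"ay": 0,"az": 0,"jaw": -0.03}
    - {"x": 0,"y": 0,"z": 0.026,"ax": 0,"ay": 0,"az": 0,"jaw": -0.03}
    - {"x": 0,"y": 0,"z": 0.026,"ax": 0,"ay": 0,"az": 0,"jaw": -0.03}
    - {"x": 0,"y": 0,"z": 0.026,"ax": 0,"ay": 0,"az": 0,"jaw": -0.03}

```text
time_s: 3.05
position: [494.6, -12.6, 65.5]
tool_rot: [[0.95, 0.26, 0.17], [0.257, -0.965, 0.045], [0.175, 0.001, -0.985]]
contact_force: [-0.2, 0.5, 0.6]
grip_width: 44.8
finger_force: 0.0
```

move_arm:
  commands:
    - {"x": 0,"y": 0,"z": 0,"ax": 0,"ay": 0,"az": 0,"jaw": -0.03}
    - {"x": 0,"y": 0,"z": 0,"ax": 0,"ay": 0,"az": 0,"jaw": -0.03}
    - {"x": 0,"y": 0,"z": 0,"ax": 0,"ay": 0,"az": 0,"jaw": -0.03}
    - {"x": 0,"y": 0,"z": 0,"ax": 0,"ay": 0,"az": 0,"jaw": -0.03}
    - {"x": 0,"y": 0,"z": 0,"ax": 0,"ay": 0,"az": 0,"jaw": -0.03}

```text
time_s: 3.55
position: [494.6, -12.7, 65.6]
tool_rot: [[0.95, 0.26, 0.17], [0.257, -0.966, 0.044], [0.175, 0.002, -0.984]]
contact_force: [0.4, 0.3, -0.3]
grip_width: 44.7
finger_force: 0.0
```

```bash
python3 - <<'E'
from h import *
import cv2
above(0);rel()
b=imaging.get_image("side")[170:255,252:342]
cv2.imwrite("pics/c2.png",cv2.resize(b,None,fx=6,fy=6,interpolation=cv2.INTER_CUBIC)); above(0)
E
```

```text
t 3.55 shift [-0.0023 -0.0026  0.0158] turn [ 0.0006 -0.0006 -0.0007] w 44.668563787878746 F [ 0.4  0.3 -0.3]
in face frame [ 1.15 -1.29  7.91] [494.6 -12.7  65.6]
t 3.6 shift [-0.0023 -0.0026  0.0158] turn [ 0.0006 -0.0006 -0.0007] w 44.59316631619556 F [-0.3 -0.4 -0.5]
```

View pics/c2.png

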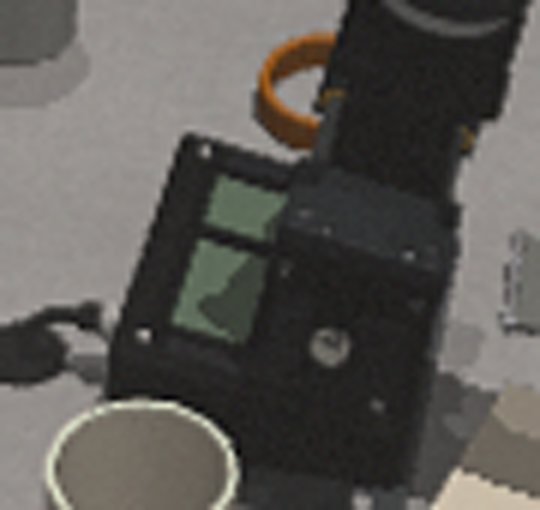

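The up key is at (330,347) in the crop and almost wholly visible, with the finger hiding SET. I'll compare the pixels with the first picture to see where the fingertip edge is.

```bash
python3 - <<'E'
from h import *
import cv2
g=cv2.cvtColor(imaging.get_image("side"),cv2.COLOR_BGR2GRAY); o=cv2.imread("pics/side0.png",0)
print(o[214:233,300:318]);print(g[214:233,300:318])
F=frame(YAW); s=robot.sense(); p=np.array(s["position"]);T=np.array(s["tool_rot"])
for y in (-22.4,-30,-37.4): print(y,proj("side",[p+T@[x,y,0] for x in(-9.5,0,9.5)]).round(1).tolist())
E
```

```text
[[ 47  42  48  45  45  45  44  70 114 150 201 202 177 122  37  48  47  45]
 [ 46  46  45  47  46  44  34  46  77 111 123 121 109  53  41  47  45  48]
 [ 45  47  45  46  48  42  39  29  37  61  83  67  63  35  46  43  47  47]
 [ 45  46  46  47  45  40  45  80 106  58  38  30  38  41  45  47  47  47]
 [ 45  42  46  49  41  59 139 203  75 117 155 103  40  45  45  45  44  45]
 [ 47  48  47  45  39  75 168 169 164 202 138 205  34  43  48  48  48  46]
 [ 47  47  42  45  44  67 151 209 156 119 104 218  65  44  42  46  47  44]
 [ 43  42  43  43  36  58 107 156 204 201 197 161  43  41  45  44  46  50]
 [ 42  44  44  44  41  44  73 107 122 119 116  73  34  49  45  45  46  43]
 [ 47  44  47  41  42  33  42  57  69  82  63  40  41  47  46  48  48  44]
 [ 46  49  45  42  40  42  71  51  30  39  37  39  45  48  45  46  46  48]
 [ 47  47  42  46 111 217 206 159 155 111  40  46  44  45  44  47  49  45]
 [ 47  45  42  67 146 165 111 156 125 152  65  44  41  47  48  45  46  48]
 [ 48  43  42  65 148 212 147 111 105 209  92  42  47  48  45  46  44  49]
 [ 45  41  36  53 108 158 208 208 167 195  49  45 
[... 1214 characters left out ...]
35  37  37]
 [ 34  35  35  40  77  80  54  78  63  76  40  37  32  35  33  34  34  39]
 [ 38  40  38  54  99  99  72  56  65 103  54  34  33  33  32  34  36  34]
 [ 36  36  31  47 102 108 105  98  82 109  38  28  37  37  37  32  33  38]
 [ 35  36  37  37  77 106 106 105 102  81  33  34  34  32  37  32  35  36]
 [ 34  38  35  30  42  60  92 104  68  47  31  36  35  36  38  34  34  34]
 [ 36  39  35  34  32  35  43  45  36  33  30  35  34  30  33  33  40  33]
 [ 32  36  36  36  35  37  36  30  36  36  36  35  31  36  36  37  33  36]]
-22.4 [[310.7, 223.7], [307.4, 222.7], [304.1, 221.7]]
-30 [[310.2, 225.6], [306.9, 224.6], [303.6, 223.6]]
-37.4 [[309.7, 227.4], [306.4, 226.4], [303.1, 225.4]]
```

The key is fully visible, so the fingertip's outer edge is further in than 37 mm, or the tip is higher than I assumed. I'll open to 50 mm, which puts the tips on the keys either way, then correct the lateral offset and descend watching the force.

move_arm:
  commands:
    - {"x": -0.002,"y": -0.0026,"z": 0,"ax": 0.0006,"ay": -0.0006,"az": -0.0007,"jaw": -0.15}
    - {"x": -0.002,"y": -0.0026,"z": 0.004,"ax": 0.0006,"ay": -0.0006,"az": -0.0007,"jaw": -0.15}
    - {"x": -0.002,"y": -0.0026,"z": 0.008,"ax": 0.0006,"ay": -0.0006,"az": -0.0007,"jaw": -0.15}
    - {"x": -0.002,"y": -0.0026,"z": 0.008,"ax": 0.0006,"ay": -0.0006,"az": -0.0007,"jaw": -0.15}
    - {"x": -0.002,"y": -0.0026,"z": 0.008,"ax": 0.0006,"ay": -0.0006,"az": -0.0007,"jaw": -0.15}

```text
time_s: 4.15
position: [493.9, -11.4, 61.3]
tool_rot: [[0.95, 0.263, 0.167], [0.259, -0.965, 0.046], [0.173, -0.0, -0.985]]
contact_force: [0.4, 0.1, -0.0]
grip_width: 49.8
finger_force: 0.0
```

```bash
cat >> h.py <<'E'
def st():
    s=robot.sense(); above(0); rel(); F=np.array(s["contact_force"])
    print("push along N",round(F@N,2),"moment about face x,y", np.round(frame(YAW).T@s["ft_torque"],3))
def key():
    import cv2
    print(cv2.cvtColor(imaging.get_image("side"),cv2.COLOR_BGR2GRAY)[221:234,302:312])
E
python3 -c "
from h import *
st();key();st()"
```

```text
t 4.15 shift [-0.0001  0.0002  0.0074] turn [-0.0001  0.0001 -0.    ] w 49.83399014036871 F [ 0.4  0.1 -0. ]
in face frame [0.03 0.12 3.7 ] [493.9 -11.4  61.3]
push along N -0.08 moment about face x,y [0.016 0.222 0.018]
[[ 36  32  31  31  29  35  33  30  33  31]
 [ 35  38  34  33  29  31  33  30  29  33]
 [ 33  40  31  33  30  34  33  34  30  31]
 [ 37  34  33  30  33  33  30  35  31  30]
 [ 31  33  30  33  30  33  33  32  33  34]
 [ 35  36  61  78  20  28  33  30  29  32]
 [ 32  51 100 102  71  56  54  37  42  36]
 [ 34  52 100 107 106  98  84 103  41  32]
 [ 33  39  75 106 109 107 103  78  32  35]
 [ 35  34  40  61  91 103  65  46  33  36]
 [ 34  32  33  35  43  50  35  36  36  36]
 [ 34  32  36  33  31  32  36  31  36  34]
 [ 38  33  35  35  34  32  37  34  31  35]]
t 4.2 shift [-0.0002  0.0002  0.0076] turn [-0.0001  0.0001  0.    ] w 50.00743577410762 F [ 0.2 -0.1  0.2]
in face frame [0.09 0.11 3.78] [493.9 -11.4  61.3]
push along N 0.17 moment about face x,y [-0.025  0.212 -0.006]
```

Aligned to 0.1 mm, with the tip outer edge about 30 mm from the centre. I'll open slightly more to centre on the keys, then press.

move_arm:
  commands:
    - {"x": 0,"y": 0,"z": 0,"ax": 0,"ay": 0,"az": 0,"jaw": -0.23}
    - {"x": 0,"y": 0,"z": 0.004,"ax": 0,"ay": 0,"az": 0,"jaw": -0.23}
    - {"x": 0,"y": 0,"z": 0.008,"ax": 0,"ay": 0,"az": 0,"jaw": -0.23}
    - {"x": 0,"y": 0,"z": 0.012,"ax": 0,"ay": 0,"az": 0,"jaw": -0.23}
    - {"x": 0,"y": 0,"z": 0.012,"ax": 0,"ay": 0,"az": 0,"jaw": -0.23}

```text
time_s: 4.7
position: [495.3, -11.3, 55.6]
tool_rot: [[0.95, 0.263, 0.168], [0.259, -0.965, 0.046], [0.174, 0.0, -0.985]]
contact_force: [-1.0, -0.3, 4.1]
grip_width: 53.0
finger_force: 2.1
```

```bash
python3 -c "
from h import *
st()"
```

```text
t 4.7 shift [-0.0009 -0.0002 -0.0042] turn [ 0.     -0.0001  0.    ] w 53.026330855040726 F [-1.  -0.3  4.1]
in face frame [ 0.43 -0.11 -2.09] [495.3 -11.3  55.6]
push along N 4.23 moment about face x,y [-0.017  0.276 -0.052]
```

Both keys are going down evenly: 4.2 N in total and about zero moment. I'll continue to the hard stops.

move_arm:
  commands:
    - {"x": 0,"y": 0,"z": 0.003,"ax": 0,"ay": 0,"az": 0,"jaw": -0.23}
    - {"x": 0,"y": 0,"z": 0.006,"ax": 0,"ay": 0,"az": 0,"jaw": -0.23}
    - {"x": 0,"y": 0,"z": 0.008,"ax": 0,"ay": 0,"az": 0,"jaw": -0.23}
    - {"x": 0,"y": 0,"z": 0.008,"ax": 0,"ay": 0,"az": 0,"jaw": -0.23}

```text
time_s: 5.1
position: [495.7, -11.3, 54.5]
tool_rot: [[0.951, 0.263, 0.165], [0.259, -0.965, 0.043], [0.171, 0.001, -0.985]]
contact_force: [-19.5, -1.1, 38.7]
grip_width: 53.6
finger_force: 21.0
```

```bash
python3 -c "
from h import *
st()"
```

```text
t 5.1 shift [-0.0012 -0.0004 -0.0064] turn [0.0004 0.001  0.0001] w 53.60839163706224 F [-19.5  -1.1  38.7]
in face frame [ 0.59 -0.19 -3.22] [495.7 -11.3  54.5]
push along N 41.46 moment about face x,y [ 1.18   2.924 -0.021]
```

Both keys are on their hard stops at 41 N, which is more than needed. I'll ease off to about 20 N and start the hold.

move_arm:
  commands:
    - {"x": 0,"y": 0,"z": -0.003,"ax": 0,"ay": 0,"az": 0,"jaw": -0.23}
    - {"x": 0,"y": 0,"z": -0.003,"ax": 0,"ay": 0,"az": 0,"jaw": -0.23}

```text
time_s: 5.3
position: [495.5, -11.3, 54.7]
tool_rot: [[0.95, 0.263, 0.167], [0.259, -0.965, 0.044], [0.172, 0.001, -0.985]]
contact_force: [-10.3, -0.2, 22.4]
grip_width: 53.7
finger_force: 12.1
```

```bash
python3 -c "
from h import *
st()"
```

```text
t 5.3 shift [-0.001  -0.0003 -0.006 ] turn [0.0003 0.0004 0.    ] w 53.67064052693783 F [-10.3  -0.2  22.4]
in face frame [ 0.48 -0.18 -2.99] [495.5 -11.3  54.7]
push along N 23.78 moment about face x,y [ 0.666  1.664 -0.021]
```

At 24 N both keys are still held on their stops.

move_arm:
  commands:
    - {"x": 0,"y": 0,"z": 0,"ax": 0,"ay": 0,"az": 0,"jaw": -0.23}
    - {"x": 0,"y": 0,"z": 0,"ax": 0,"ay": 0,"az": 0,"jaw": -0.23}
    - {"x": 0,"y": 0,"z": 0,"ax": 0,"ay": 0,"az": 0,"jaw": -0.23}
    - {"x": 0,"y": 0,"z": 0,"ax": 0,"ay": 0,"az": 0,"jaw": -0.23}
    - {"x": 0,"y": 0,"z": 0,"ax": 0,"ay": 0,"az": 0,"jaw": -0.23}

```text
time_s: 5.8
position: [495.5, -11.3, 54.8]
tool_rot: [[0.95, 0.263, 0.167], [0.259, -0.965, 0.044], [0.172, 0.001, -0.985]]
contact_force: [-10.2, 0.2, 23.0]
grip_width: 53.6
finger_force: 12.2
```

```bash
python3 -c "
from h import *
st()
import cv2
a=imaging.get_image('side')[170:255,252:342];cv2.imwrite('pics/c3.png',cv2.resize(a,None,fx=6,fy=6,interpolation=cv2.INTER_CUBIC))
for i in range(8): imaging.get_image('top')
st()"
```

```text
t 5.8 shift [-0.0011 -0.0003 -0.0059] turn [0.0003 0.0004 0.    ] w 53.553415927243805 F [-10.2   0.2  23. ]
in face frame [ 0.52 -0.18 -2.97] [495.5 -11.3  54.8]
push along N 24.37 moment about face x,y [0.681 1.654 0.014]
t 6.25 shift [-0.0011 -0.0003 -0.006 ] turn [0.0003 0.0004 0.    ] w 53.41457908262875 F [-10.6  -1.   24. ]
in face frame [ 0.53 -0.15 -2.98] [495.5 -11.3  54.8]
push along N 25.41 moment about face x,y [0.651 1.767 0.   ]
```

View pics/c3.png

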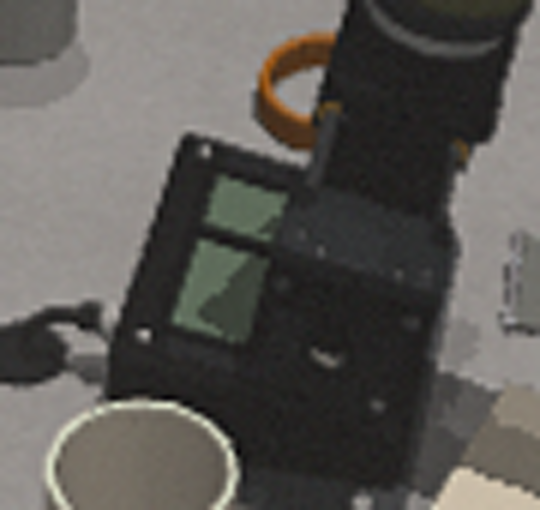

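The fingertip is pressing the up key, with only a sliver of the key showing at (325,356), and the force is steady at 24–25 N. I'll keep holding to about 9.7 s.

move_arm:
  commands:
    - {"x": 0,"y": 0,"z": 0,"ax": 0,"ay": 0,"az": 0,"jaw": -0.23}
    - {"x": 0,"y": 0,"z": 0,"ax": 0,"ay": 0,"az": 0,"jaw": -0.23}
    - {"x": 0,"y": 0,"z": 0,"ax": 0,"ay": 0,"az": 0,"jaw": -0.23}
    - {"x": 0,"y": 0,"z": 0,"ax": 0,"ay": 0,"az": 0,"jaw": -0.23}
    - {"x": 0,"y": 0,"z": 0,"ax": 0,"ay": 0,"az": 0,"jaw": -0.23}

```text
time_s: 6.75
position: [495.5, -11.3, 54.8]
tool_rot: [[0.95, 0.263, 0.166], [0.259, -0.965, 0.044], [0.172, 0.001, -0.985]]
contact_force: [-10.4, -0.8, 23.0]
grip_width: 53.3
finger_force: 12.2
```

move_arm:
  commands:
    - {"x": 0,"y": 0,"z": 0,"ax": 0,"ay": 0,"az": 0,"jaw": -0.23}
    - {"x": 0,"y": 0,"z": 0,"ax": 0,"ay": 0,"az": 0,"jaw": -0.23}
    - {"x": 0,"y": 0,"z": 0,"ax": 0,"ay": 0,"az": 0,"jaw": -0.23}
    - {"x": 0,"y": 0,"z": 0,"ax": 0,"ay": 0,"az": 0,"jaw": -0.23}
    - {"x": 0,"y": 0,"z": 0,"ax": 0,"ay": 0,"az": 0,"jaw": -0.23}

```text
time_s: 7.25
position: [495.5, -11.3, 54.8]
tool_rot: [[0.95, 0.263, 0.167], [0.259, -0.965, 0.044], [0.172, 0.001, -0.985]]
contact_force: [-10.7, 0.0, 23.9]
grip_width: 53.3
finger_force: 12.2
```

move_arm:
  commands:
    - {"x": 0,"y": 0,"z": 0,"ax": 0,"ay": 0,"az": 0,"jaw": -0.23}
    - {"x": 0,"y": 0,"z": 0,"ax": 0,"ay": 0,"az": 0,"jaw": -0.23}
    - {"x": 0,"y": 0,"z": 0,"ax": 0,"ay": 0,"az": 0,"jaw": -0.23}
    - {"x": 0,"y": 0,"z": 0,"ax": 0,"ay": 0,"az": 0,"jaw": -0.23}
    - {"x": 0,"y": 0,"z": 0,"ax": 0,"ay": 0,"az": 0,"jaw": -0.23}

```text
time_s: 7.75
position: [495.5, -11.3, 54.8]
tool_rot: [[0.95, 0.263, 0.167], [0.259, -0.965, 0.044], [0.172, 0.001, -0.985]]
contact_force: [-11.2, -0.7, 22.9]
grip_width: 53.4
finger_force: 12.2
```

move_arm:
  commands:
    - {"x": 0,"y": 0,"z": 0,"ax": 0,"ay": 0,"az": 0,"jaw": -0.23}
    - {"x": 0,"y": 0,"z": 0,"ax": 0,"ay": 0,"az": 0,"jaw": -0.23}
    - {"x": 0,"y": 0,"z": 0,"ax": 0,"ay": 0,"az": 0,"jaw": -0.23}
    - {"x": 0,"y": 0,"z": 0,"ax": 0,"ay": 0,"az": 0,"jaw": -0.23}
    - {"x": 0,"y": 0,"z": 0,"ax": 0,"ay": 0,"az": 0,"jaw": -0.23}

```text
time_s: 8.25
position: [495.5, -11.3, 54.8]
tool_rot: [[0.95, 0.263, 0.167], [0.259, -0.965, 0.044], [0.172, 0.001, -0.985]]
contact_force: [-10.6, -0.9, 21.8]
grip_width: 53.6
finger_force: 12.2
```

move_arm:
  commands:
    - {"x": 0,"y": 0,"z": 0,"ax": 0,"ay": 0,"az": 0,"jaw": -0.23}
    - {"x": 0,"y": 0,"z": 0,"ax": 0,"ay": 0,"az": 0,"jaw": -0.23}
    - {"x": 0,"y": 0,"z": 0,"ax": 0,"ay": 0,"az": 0,"jaw": -0.23}
    - {"x": 0,"y": 0,"z": 0,"ax": 0,"ay": 0,"az": 0,"jaw": -0.23}
    - {"x": 0,"y": 0,"z": 0,"ax": 0,"ay": 0,"az": 0,"jaw": -0.23}

```text
time_s: 8.75
position: [495.5, -11.3, 54.8]
tool_rot: [[0.95, 0.263, 0.167], [0.259, -0.965, 0.044], [0.172, 0.001, -0.985]]
contact_force: [-10.2, -1.2, 22.2]
grip_width: 53.3
finger_force: 12.2
```

move_arm:
  commands:
    - {"x": 0,"y": 0,"z": 0,"ax": 0,"ay": 0,"az": 0,"jaw": -0.23}
    - {"x": 0,"y": 0,"z": 0,"ax": 0,"ay": 0,"az": 0,"jaw": -0.23}
    - {"x": 0,"y": 0,"z": 0,"ax": 0,"ay": 0,"az": 0,"jaw": -0.23}
    - {"x": 0,"y": 0,"z": 0,"ax": 0,"ay": 0,"az": 0,"jaw": -0.23}
    - {"x": 0,"y": 0,"z": 0,"ax": 0,"ay": 0,"az": 0,"jaw": -0.23}

```text
time_s: 9.25
position: [495.5, -11.3, 54.8]
tool_rot: [[0.95, 0.263, 0.167], [0.259, -0.965, 0.044], [0.172, 0.001, -0.985]]
contact_force: [-10.6, -0.8, 22.0]
grip_width: 53.5
finger_force: 12.2
```

move_arm:
  commands:
    - {"x": 0,"y": 0,"z": 0,"ax": 0,"ay": 0,"az": 0,"jaw": -0.23}
    - {"x": 0,"y": 0,"z": 0,"ax": 0,"ay": 0,"az": 0,"jaw": -0.23}
    - {"x": 0,"y": 0,"z": 0,"ax": 0,"ay": 0,"az": 0,"jaw": -0.23}
    - {"x": 0,"y": 0,"z": 0,"ax": 0,"ay": 0,"az": 0,"jaw": -0.23}
    - {"x": 0,"y": 0,"z": 0,"ax": 0,"ay": 0,"az": 0,"jaw": -0.23}

```text
time_s: 9.75
position: [495.5, -11.3, 54.8]
tool_rot: [[0.95, 0.263, 0.167], [0.259, -0.965, 0.044], [0.172, 0.001, -0.985]]
contact_force: [-10.6, -1.2, 22.7]
grip_width: 53.6
finger_force: 12.2
```

The hold lasted 4.6 s, at 12 N per finger. I'll lift straight off both keys and shut the gripper once clear.

move_arm:
  commands:
    - {"x": 0,"y": 0,"z": -0.05,"ax": 0,"ay": 0,"az": 0,"jaw": -0.23}
    - {"x": 0,"y": 0,"z": -0.05,"ax": 0,"ay": 0,"az": 0,"jaw": -0.23}
    - {"x": 0,"y": 0,"z": -0.05,"ax": 0,"ay": 0,"az": 0,"jaw": -0.23}
    - {"x": 0,"y": 0,"z": -0.05,"ax": 0,"ay": 0,"az": 0,"jaw": 1}
    - {"x": 0,"y": 0,"z": -0.05,"ax": 0,"ay": 0,"az": 0,"jaw": 1}

```text
time_s: 10.25
position: [490.5, -12.1, 76.7]
tool_rot: [[0.951, 0.263, 0.166], [0.259, -0.965, 0.046], [0.172, -0.001, -0.985]]
contact_force: [-0.1, 0.2, 0.9]
grip_width: 44.3
finger_force: 0.0
```

move_arm:
  commands:
    - {"x": 0,"y": 0,"z": 0,"ax": 0,"ay": 0,"az": 0,"jaw": 1}
    - {"x": 0,"y": 0,"z": 0,"ax": 0,"ay": 0,"az": 0,"jaw": 1}
    - {"x": 0,"y": 0,"z": 0,"ax": 0,"ay": 0,"az": 0,"jaw": 1}
    - {"x": 0,"y": 0,"z": 0,"ax": 0,"ay": 0,"az": 0,"jaw": 1}
    - {"x": 0,"y": 0,"z": 0,"ax": 0,"ay": 0,"az": 0,"jaw": 1}

```text
time_s: 10.75
position: [491.2, -12.2, 77.7]
tool_rot: [[0.95, 0.263, 0.167], [0.259, -0.965, 0.046], [0.173, -0.0, -0.985]]
contact_force: [0.1, 0.9, 0.4]
grip_width: 5.6
finger_force: 0.0
```

```bash
python3 -c "
from h import *
st()
import cv2
a=imaging.get_image('side')[170:255,252:342];cv2.imwrite('pics/c4.png',cv2.resize(a,None,fx=6,fy=6,interpolation=cv2.INTER_CUBIC))"
```

```text
t 10.75 shift [-0.0003  0.0001  0.0407] turn [-0.      0.0001  0.    ] w 5.639280852300662 F [0.1 0.9 0.4]
in face frame [ 0.14  0.05 20.34] [491.2 -12.2  77.7]
push along N 0.29 moment about face x,y [-0.037  0.206 -0.027]
```

View pics/c4.png

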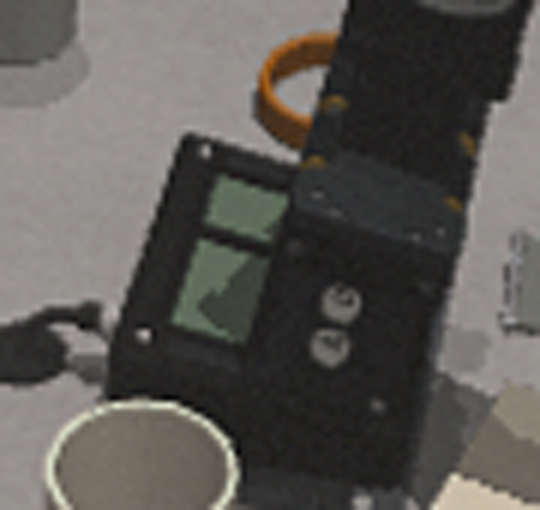

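The arrow keys are up again: up is at (330,347), SET at (341,302), and the fingers are nearly shut. I'll descend on SET alone.

move_arm:
  commands:
    - {"x": 0,"y": 0,"z": 0,"ax": 0,"ay": 0,"az": 0,"jaw": 1}
    - {"x": 0,"y": 0,"z": 0.014,"ax": 0,"ay": 0,"az": 0,"jaw": 1}
    - {"x": 0,"y": 0,"z": 0.03,"ax": 0,"ay": 0,"az": 0,"jaw": 1}
    - {"x": 0,"y": 0,"z": 0.03,"ax": 0,"ay": 0,"az": 0,"jaw": 1}
    - {"x": 0,"y": 0,"z": 0.03,"ax": 0,"ay": 0,"az": 0,"jaw": 1}

```text
time_s: 11.3
position: [493.3, -11.3, 62.3]
tool_rot: [[0.95, 0.263, 0.166], [0.259, -0.965, 0.046], [0.173, -0.001, -0.985]]
contact_force: [-0.6, -0.7, 1.2]
grip_width: 0.8
finger_force: 0.0
```

```bash
python3 -c "
from h import *
st()"
```

```text
t 11.3 shift [0.0005 0.0008 0.0097] turn [-0.0003  0.0003  0.    ] w 0.8284800114684769 F [-0.6 -0.7  1.2]
in face frame [-0.27  0.38  4.83] [493.3 -11.3  62.3]
push along N 1.33 moment about face x,y [ 0.042  0.189 -0.009]
```

move_arm:
  commands:
    - {"x": 0,"y": 0,"z": 0.006,"ax": 0,"ay": 0,"az": 0,"jaw": 1}
    - {"x": 0,"y": 0,"z": 0.012,"ax": 0,"ay": 0,"az": 0,"jaw": 1}
    - {"x": 0,"y": 0,"z": 0.018,"ax": 0,"ay": 0,"az": 0,"jaw": 1}
    - {"x": 0,"y": 0,"z": 0.018,"ax": 0,"ay": 0,"az": 0,"jaw": 1}
    - {"x": 0,"y": 0,"z": 0.018,"ax": 0,"ay": 0,"az": 0,"jaw": 1}

```text
time_s: 11.8
position: [495.5, -11.2, 54.9]
tool_rot: [[0.95, 0.263, 0.167], [0.259, -0.965, 0.045], [0.173, 0.001, -0.985]]
contact_force: [-5.9, -0.1, 11.2]
grip_width: 0.4
finger_force: 5.7
```

```bash
python3 -c "
from h import *
st()"
```

```text
t 11.8 shift [-0.0011 -0.0002 -0.0058] turn [0.0002 0.0001 0.0001] w 0.38425012295530636 F [-5.9 -0.1 11.2]
in face frame [ 0.57 -0.08 -2.88] [495.5 -11.2  54.9]
push along N 12.0 moment about face x,y [0.36  0.919 0.048]
```

At 12 N, SET is on its stop, since the spring needs only 2.5 N. I'll press a little firmer for half a second, then let it up and retreat.

move_arm:
  commands:
    - {"x": 0,"y": 0,"z": 0.001,"ax": 0,"ay": 0,"az": 0,"jaw": 1}
    - {"x": 0,"y": 0,"z": 0.001,"ax": 0,"ay": 0,"az": 0,"jaw": 1}
    - {"x": 0,"y": 0,"z": 0.001,"ax": 0,"ay": 0,"az": 0,"jaw": 1}
    - {"x": 0,"y": 0,"z": 0.001,"ax": 0,"ay": 0,"az": 0,"jaw": 1}
    - {"x": 0,"y": 0,"z": 0.001,"ax": 0,"ay": 0,"az": 0,"jaw": 1}

```text
time_s: 12.3
position: [495.6, -11.2, 54.8]
tool_rot: [[0.95, 0.263, 0.167], [0.259, -0.965, 0.045], [0.173, 0.001, -0.985]]
contact_force: [-6.9, 0.3, 16.4]
grip_width: 0.9
finger_force: 8.1
```

move_arm:
  commands:
    - {"x": 0,"y": 0,"z": -0.03,"ax": 0,"ay": 0,"az": 0,"jaw": 1}
    - {"x": 0,"y": 0,"z": -0.09,"ax": 0,"ay": 0,"az": 0,"jaw": 1}
    - {"x": 0,"y": 0,"z": -0.16,"ax": 0,"ay": 0,"az": 0,"jaw": 1}
    - {"x": 0,"y": 0,"z": -0.2,"ax": 0,"ay": 0,"az": 0,"jaw": 1}
    - {"x": 0,"y": 0,"z": -0.2,"ax": 0,"ay": 0,"az": 0,"jaw": 1}

```text
time_s: 12.8
position: [480.5, -16.4, 155.0]
tool_rot: [[0.95, 0.262, 0.173], [0.258, -0.965, 0.043], [0.178, 0.004, -0.984]]
contact_force: [-0.4, 0.8, -0.4]
grip_width: 0.2
finger_force: 0.0
```

move_arm:
  commands:
    - {"x": 0,"y": 0,"z": 0,"ax": 0,"ay": 0,"az": 0,"jaw": 1}
    - {"x": 0,"y": 0,"z": 0,"ax": 0,"ay": 0,"az": 0,"jaw": 1}
    - {"x": 0,"y": 0,"z": 0,"ax": 0,"ay": 0,"az": 0,"jaw": 1}
    - {"x": 0,"y": 0,"z": 0,"ax": 0,"ay": 0,"az": 0,"jaw": 1}
    - {"x": 0,"y": 0,"z": 0,"ax": 0,"ay": 0,"az": 0,"jaw": 1}

```text
time_s: 13.3
position: [478.3, -15.5, 151.4]
tool_rot: [[0.95, 0.263, 0.166], [0.259, -0.965, 0.046], [0.173, -0.001, -0.985]]
contact_force: [-0.1, 0.5, 0.1]
grip_width: 0.3
finger_force: 0.0
```

```bash
python3 -c "
from h import *
st()
import cv2
cv2.imwrite('pics/end.png',imaging.get_image('side'))"
```

```text
t 13.3 shift [0.0005 0.0008 0.1906] turn [-0.0003  0.0003  0.    ] w 0.3404313118704244 F [-0.1  0.5  0.1]
in face frame [-0.17  0.3  95.3 ] [478.3 -15.5 151.4]
push along N 0.06 moment about face x,y [-0.002  0.207 -0.016]
```

View pics/end.png

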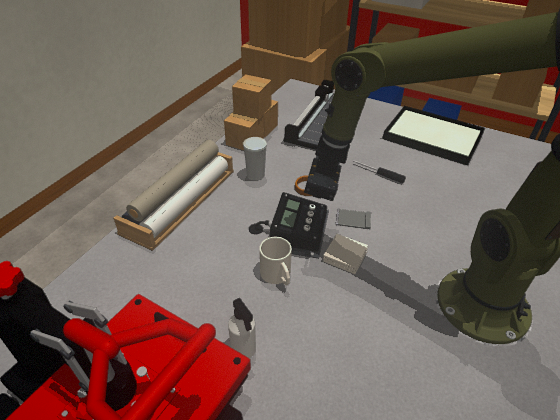

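All four keys are up, at (307,227) to (312,206). Every bystander is where it was, and the arm is clear of the box.

```bash
python3 -c "
from workcell import robot
print(robot.job_done())"
```

```text
the job is handed in; nothing more can be done
None
```

The job is handed in at about 13 s of the 46 s allowed: both arrow keys were pressed down together, held about 4.6 s and released, then SET was pressed fully and released, with START and the surrounding things untouched; the hand-in call returned no verdict, and I did not read the counter display.

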